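# Load the sample holder against the presence switch and lower the press

## Robot

A 7-joint arm with a two-finger parallel gripper is mounted at the origin on the work surface. World frame = base frame: x ahead of the robot, y to its left, z up, the work surface at z = 0. Lengths are in m, angles in rad, forces in N, time in s.
With the tool pointing down it reaches from about 0.4 to 0.85 m from the base axis. Payload 10.4 kg.
Tool frame: the origin (TCP) lies between the finger pads; the fingertips stand tip_extent ahead of it and the grasp point (between the pads) lies 2 mm behind it (tip_extent is the distance from the TCP to the fingertips, in m); z points along the fingers, y is the direction in which the jaws open and shut (so a half turn about z gives the same grasp; the last joint's range is limited). The gripper opens to 87 mm and grips with 3 to 60 N. Pads are 19 mm wide; open, the fingers measure 117 mm over their backs; the gripper's body (75 mm by 190 mm) begins 51 mm behind the grasp point.
Start: joints at [1.123, 0.332, -0.065, 1.46, 0.022, 1.35, -0.088], TCP at [0.258, -0.569, 0.24] pointing down, gripper open.
Joint ranges: [-2.6, 2.6], [-0.5, 2.12], [-1.47, 1.34], [0.16, 2.42], [-1.27, 4.41], [0.06, 2.06], [-2.6, 2.6]. Speed limits (rad/s): [2.22, 2.22, 2.79, 2.79, 3.14, 3.14, 3.14].

## Interface

Orientations are given as a unit quaternion [x, y, z, w].
In Python, from bench import read_state, camera, camera_params, close_job, tip_extent gives the robot as it stands. The module is installed in compiled form; this text tells all that it offers.
- The arm moves only by the tool send_rows, never from a script. Its argument "steps" is a list of rows, each a list of 7 numbers: the turn, a rotation vector about the tool's x, y, z in degrees, then the shift along the tool's x, y, z in m, then the gripper's target within -1 to 1 (shut at 1, half-way at 0, fully open at -1). In form: [[ax, ay, az, x, y, z, jaw], ...]. A call has exactly 10 rows; each row shifts and turns the pose as measured when the row begins, along the tool's axes as they then stand; what a row does not reach is not made up. A row lasts 1/10 s, in which the tool goes at most 50 mm and 8.59 degrees, less where a joint would pass 70% of its speed; a pose out of reach is approached as far as the arm can. A call with a gripper value outside its range is refused whole. The fingers move at their own pace and stop on an object; "force" is the grip in N (left out, the last holds). Time passes only in rows, so rows that do not move let the fingers close, or fill a call up. It gives the time, the measured TCP pose, the force and the opening at its end, in the units of the state.
- read_state(): the state, without advancing time (a new reading comes with each control period).
- camera(name): name is "scene" or "top"; returns (picture, depth): 480x640x3 uint8, blue, green, red; 480x640 float32, m along the optical axis (not along the pixel's ray), 0 where there is no reading.
- camera_params(name): a dict with "camera_matrix" (3x3 intrinsics, pixels), "world_from_camera" (4x4, takes a point from camera to world coordinates). Camera axes: x right, y down, z forward; pixel columns grow to the right and rows downward; lengths in m; the calibration is good to about 2 mm. A picture is of the moment at which its call begins. camera_params takes no time and is no camera call.
- close_job(): hands the job in, once; it reports no verdict.
The state is a dict: "time": time; "joint_positions": joint angles; "joint_vel": joint speeds; "joint_torque": joint torques, N m; "ee_pos": TCP position; "eef_rot": TCP orientation; "ft_force": force on the tool from outside, world axes, zero at the start; "torque": the same for the moment, N m; "width": finger opening in m.
Only numpy, scipy, OpenCV 4.12 (cv2) and the standard library are available. Lean on these libraries where they do the work, as an engineer would, in place of code of your own. Each camera call takes 0.05 s, during which the arm holds its last target.

## Task

Load the sample holder that has the round sample disc on it (the other is empty) into the analyser: lay it flat on the deck between the two guide rails, disc end first, and slide it fully home against the stops so that its front edge pushes in the hinged presence-switch lever. Then lower the press arm all the way down over the disc; never lower the arm while the switch is not pressed in. Leave the empty holder where it lies.

Things in the scene. Friction and masses are not known exactly. Their poses are not given: they have to be found in the camera images.
- loaded_fin (a point): Centre of the grip fin of the holder with the white disc. One aluminium piece, about 220 g: a flat plate 92 long (x) x 64 wide x 8 mm thick; on its tail half an upright fin 32 long (x) x 12 thick (y), from 8 to 56 mm above the underside. This point is 32 mm above the underside, 72 mm behind the plate's front edge. x points from fin to disc, z up. Starts flat on the bench, in either of two places.
- loaded_edge (a point): Middle of the front edge (disc end) of the loaded holder, half-way up the 8 mm plate: 72 mm ahead (+x) of and 28 mm below loaded_fin; axes the same. This edge goes against the lever and the stops. The white disc, 28 mm across and 5 mm high, lies on the plate with its centre 22 mm behind this edge.
- empty_fin (a point): Centre of the grip fin of the empty holder: the same piece without a disc (only a flat dark round patch there). To be left alone.
- home (a point): Middle of the stop line on the analyser's deck, 50 mm above the bench; the holder's front edge ends here, its x along this x. x is the loading direction, z up. The analyser is a fixed low white box, 190 mm wide; its flat deck, open above, runs from x = -150 to 0 mm. The stops are two blocks 12 mm high at y = +-23 to +-34 mm, the switch lever between them. The housing behind x = 20 mm is 28 mm above the deck.
- rails (a point): Middle of the mouth between the two guide rails, on the deck, 62 mm in front of home; axes as home. From here to home the rails are straight, 12 mm high, their inner faces at y = +-34.5 mm (the holder is 64 mm wide, so 2.5 mm to spare each side). In front of here, for 30 mm, flared ends widen to about y = +-45 mm.
- switch_lever (a joint): Presence-switch lever angle (rad): a steel strip 36 mm long, 10 mm high, just above the deck, on an upright pivot at its -y end just behind the stop line. 0: at rest, slanting out over the deck; grows as it is pushed towards +x, about 0.43 with a holder fully home; over 0.3 the switch is pressed in. Its light spring (about 0.2 N) cannot push the holder back.
- lever_tip (a point): Rounded free end of the switch lever, 6.5 mm above the deck; at rest about 12 mm in front (-x) of home.
- press_arm (a joint): Angle of the press arm (rad): 0 level and fully down, against its stop, the foot 2 mm above the disc; 1.5 almost upright; it starts between 1.15 and 1.4. The stiff hinge (about 0.12 N m, 2 to 3 N at the bar) leaves it where it is put. It swings down towards the robot when its back (upper face when down) is pushed over and down.
- press_hinge (a point): Middle of the press arm's hinge line (along y), 35 mm behind (+x of) home and 55 mm above the deck. Axes as home. Two cheeks beside it end 11 mm above it.
- press_bar (a point): Middle of the round cross bar (50 mm long along y, 14 mm thick) at the free end of the press arm. At angle q it lies 71 cos(q) mm in front (-x) of and 71 sin(q) mm above the hinge. The arm is a steel beam 16 mm wide (y), 10 mm thick; a foot stands 40 mm out from its under side at 57 mm from the hinge. x points along the arm towards the hinge.
There are look-alikes about, which are no part of the job. Leave any green look-alike of the part that bears loaded_fin alone.

How it is judged:
On the way, in this order (a step that is already met when the one before it is completed fails the run):
1. the loaded holder lies flat on the deck, home against the stops with the switch lever pressed in, the press arm still raised (value of joint switch_lever above 0.3 rad and x of loaded_edge in the frame of home above -0.005 m and z of loaded_edge in the frame of home below 0.008 m and angle between loaded_fin's own z axis and vertical below 0.08 rad and value of joint press_arm above 0.6 rad), for 0.2 s.
2. the press arm is all the way down (value of joint press_arm below 0.08 rad), for 0.2 s.
At the end, for the whole second after the job is handed in: The loaded holder lies flat (within 0.08 rad) between the rails, its front edge within 5 mm of the stop line and 6 mm of its middle and square to it within 0.12 rad, the switch lever pressed in past 0.3 rad, and the press arm fully down (below 0.08 rad) and still (value of joint switch_lever above 0.3 rad and value of joint press_arm below 0.08 rad and x of loaded_edge in the frame of home between -0.005 and 0.005 m and y of loaded_edge in the frame of home between -0.006 and 0.006 m and z of loaded_edge in the frame of home below 0.008 m and angle between loaded_fin's own z axis and vertical below 0.08 rad and angle between the x axis of loaded_fin and the x axis of home, either way round below 0.12 rad and velocity of joint press_arm below 0.05 rad/s); the robot touches nothing.
It fails at once if the press arm is lowered below 0.6 rad while the switch is not pressed in (value of joint press_arm below 0.6 rad and value of joint switch_lever below 0.25 rad).
It fails at once if the empty holder is moved more than 30 mm (distance of empty_fin from where it was at the start of the episode above 0.03 m).
It also fails if it takes over 54 s, if anything falls off the work surface, if the arm or the gripper's body presses on something with over 40 N, if the wrist force passes 120 N, or if a joint passes its speed limit or range.

## Working session

There is one attempt and no reset: what is moved stays moved. The work goes in short steps, Python scripts to look and compute and a tool call to move; the robot and the scene stay as the last step left them, time stands still between calls to the robot, and variables do not carry over. Pictures are saved under pics/ and viewed, and the job is handed in when it is done.

Besides the shell and the picture viewer there is one more tool, called after "Request:" as a command line: name --pt "numbers of a row" for each row, then --argument value for the rest. send_rows: Moves the arm, as the interface text tells. Its arguments: {"type":"object","properties":{"steps":{"type":"array"},"force":{"type":"number"}},"required":["steps"]}

```bash
mkdir -p pics; python3 - <<'E'
from bench import *
import cv2,numpy as np
print(read_state()); print(tip_extent if not callable(tip_extent) else tip_extent())
for n in("scene","top"):
    p,d=camera(n); cv2.imwrite(f"pics/{n}0.png",p); np.save(f"pics/{n}0.npy",d)
    c=camera_params(n); print(n,np.round(c["camera_matrix"],1).tolist(),np.round(c["world_from_camera"],4).tolist())
E
```

```text
{'time': 0.0, 'joint_positions': array([ 1.12338505,  0.33285976, -0.06468957,  1.46098523,  0.02160446,
        1.34990478, -0.08849021]), 'joint_vel': array([-0.00018333, -0.00214406, -0.00028783, -0.00038374, -0.00050911,
       -0.0004228 , -0.00027904]), 'joint_torque': array([-7.29572967e-04, -6.23258972e+01,  2.40881578e-02, -3.89897847e+01,
       -6.13720785e-02,  3.98255582e-02,  1.30072376e-04]), 'ee_pos': array([ 0.25742178, -0.56910308,  0.2387405 ]), 'eef_rot': array([ 9.77523939e-01,  2.10823181e-01, -1.91875034e-04, -7.05107617e-04]), 'ft_force': array([0.303999  , 0.92529799, 0.67409575]), 'torque': array([ 0.01866331, -0.01239709, -0.0001716 ]), 'width': 0.0866275175476368}
0.017
scene [[543.1, 0.0, 318.8], [0.0, 543.1, 239.5], [0.0, 0.0, 1.0]] [[-0.0774, 0.7255, -0.6839, 1.0694], [0.997, 0.0528, -0.0568, -0.0027], [-0.0051, -0.6862, -0.7274, 0.7073], [0.0, 0.0, 0.0, 1.0]]
top [[435.9, 0.0, 322.7], [0.0, 435.9, 242.4], [0.0, 0.0, 1.0]] [[0.0269, -0.983, 0.1815, 0.328], [-0.9993, -0.0308, -0.0188, -0.0266], [0.024, -0.1809, -0.9832, 0.8056], [0.0, 0.0, 0.0, 1.0]]
```

View pics/scene0.png

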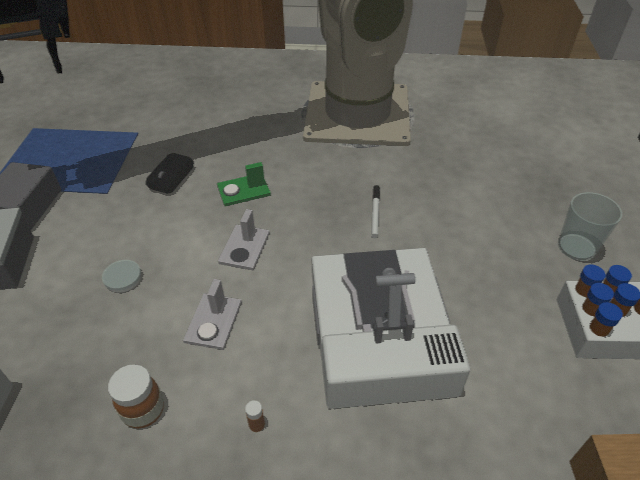

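View pics/top0.png

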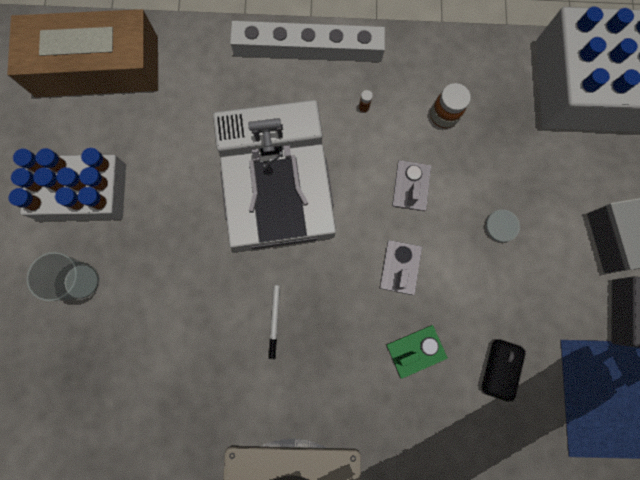

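The top view shows three candidates. The grey plate with the white disc is at top (412,186), scene (213,322); the grey plate with the dark patch is at top (402,267), scene (245,246); the green look-alike is at top (416,350), scene (244,188). I choose the first and will check it in a close crop.

```bash
python3 - <<'E'
import cv2,numpy as np
t=cv2.imread("pics/top0.png");s=cv2.imread("pics/scene0.png")
a=cv2.resize(t[150:220,380:450],(400,400),interpolation=cv2.INTER_CUBIC)
b=cv2.resize(s[270:360,170:260],(400,400),interpolation=cv2.INTER_CUBIC)
cv2.imwrite("pics/crop1.png",np.hstack([a,b]))
a=cv2.resize(t[90:250,205:345],(525,600),interpolation=cv2.INTER_CUBIC)
cv2.imwrite("pics/crop2.png",a)
b=cv2.resize(s[235:415,300:480],(600,600),interpolation=cv2.INTER_CUBIC)
cv2.imwrite("pics/crop3.png",b)
E
```

```text
(no output)
```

View pics/crop1.png

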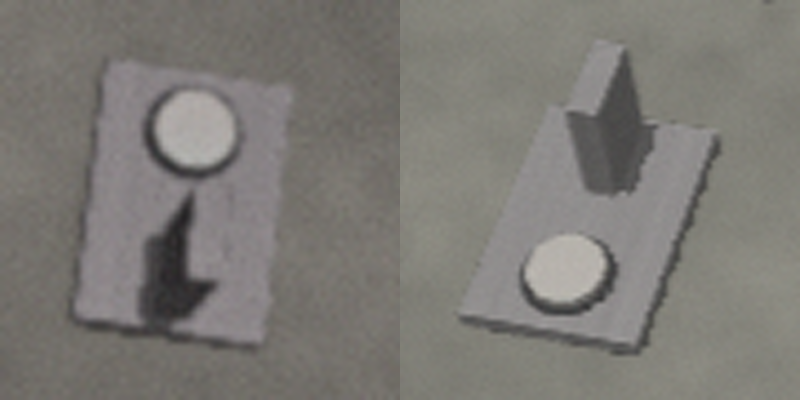

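View pics/crop2.png

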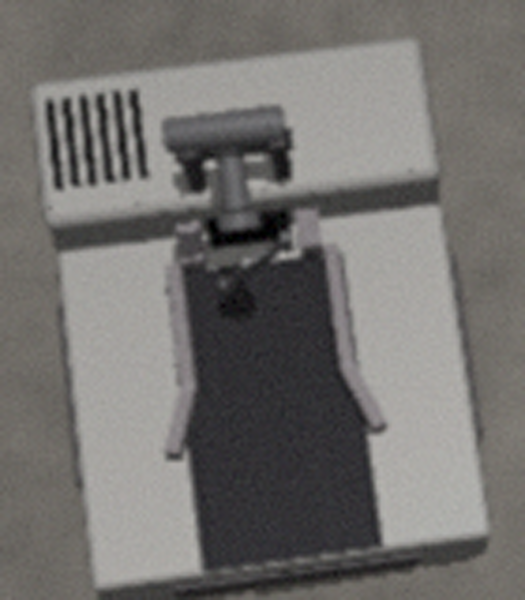

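View pics/crop3.png

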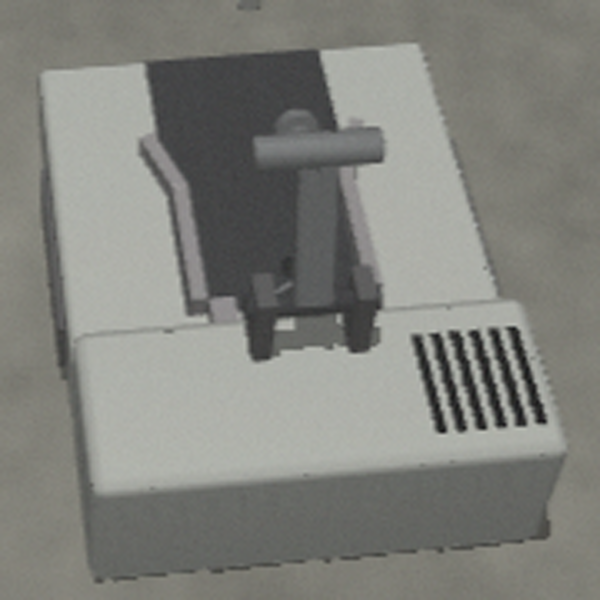

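The crop confirms the choice: a grey plate with a raised white disc, in front at the top of the top crop and the fin on the tail side. The analyser's mouth opens towards the robot. Next I measure both.

```bash
cat > h.py <<'E'
import cv2,numpy as np
from bench import camera_params
def cast(n,uv,z):
    c=camera_params(n);K=np.array(c["camera_matrix"]);T=np.array(c["world_from_camera"])
    uv=np.atleast_2d(np.asarray(uv,float))
    r=np.c_[uv,np.ones(len(uv))]@np.linalg.inv(K).T@T[:3,:3].T
    o=T[:3,3]; return o+r*((z-o[2])/r[:,2])[:,None]
def proj(n,P):
    c=camera_params(n);K=np.array(c["camera_matrix"]);T=np.array(c["world_from_camera"])
    q=(np.atleast_2d(P)-T[:3,3])@T[:3,:3]; q=q@K.T; return q[:,:2]/q[:,2:]
E
python3 - <<'E'
from h import *
t=cv2.imread("pics/top0.png");s=cv2.imread("pics/scene0.png")
for n,im,boxes in(("top",t,[(160,212,388,437),(238,297,375,425)]),("scene",s,[(275,352,178,246),(205,272,214,275)])):
  for b in boxes:
    r=im[b[0]:b[1],b[2]:b[3]].astype(int)
    print(n,"bg",r[0,0],r[-1,-1],"mid",r[r.shape[0]//2,r.shape[1]//2])
    # colour: R-G 
    rg=cv2.GaussianBlur((r[...,2]-r[...,1]).astype(np.float32),(0,0),0.8)
    m=((rg>0.5)|0).astype(np.uint8)
    m=(cv2.GaussianBlur((r[...,2]-r[...,1]+ (r[...,0]-r[...,1])).astype(np.float32),(0,0),1)>3).astype(np.uint8)
    m=cv2.morphologyEx(m,cv2.MORPH_OPEN,np.ones((3,3)))
    cs,_=cv2.findContours(m,cv2.RETR_EXTERNAL,cv2.CHAIN_APPROX_NONE)
    if not cs: print("none");continue
    c=max(cs,key=cv2.contourArea)
    p=c[:,0]+[b[2],b[0]]
    w=cast(n,p,0.008)[:,:2].astype(np.float32)
    R=cv2.minAreaRect(w*1000);print(np.round(R[0],1),np.round(R[1],1),round(R[2],2))
    g=r.min(2); wm=(g>170).astype(np.uint8); print("white px",wm.sum())
    if wm.sum()>30:
        M=cv2.moments(wm,True);u=[M['m10']/M['m00']+b[2],M['m01']/M['m00']+b[0]]
        print("disc",u,cast(n,u,0.013))
E
```

```text
top bg [119 124 126] [106 111 114] mid [46 45 47]
[ 593.  -208.9] [64.6 94.5] 82.59
white px 11
top bg [102 111 114] [ 97 105 105] mid [144 143 147]
[ 434.1 -187.6] [65.4 92.3] 80.78
white px 0
scene bg [121 131 132] [122 130 132] mid [130 129 132]
[ 601.2 -186.5] [4.1 3.1] 11.06
white px 153
disc [206.77124183006535, 330.16993464052285] [[ 0.61784737 -0.21214153  0.013     ]]
scene bg [111 119 118] [121 129 129] mid [87 90 90]
none
```

```bash
python3 - <<'E'
from h import *
t=cv2.imread("pics/top0.png");s=cv2.imread("pics/scene0.png")
def edge(n,im,p0,p1,z,half=5,k=40):
    # sub-pixel edge points along segment p0-p1, strongest gradient within +-half px, fit line in world at z
    g=cv2.GaussianBlur(cv2.cvtColor(im,cv2.COLOR_BGR2GRAY).astype(np.float32),(0,0),1)
    p0,p1=np.array(p0,float),np.array(p1,float);d=(p1-p0)/np.linalg.norm(p1-p0);nn=np.array([-d[1],d[0]])
    o=np.arange(-half,half+.01,.25);P=[]
    for a in np.linspace(0,1,k):
        q=(p0+a*(p1-p0)+o[:,None]*nn).astype(np.float32)
        v=cv2.remap(g,q[None,:,0],q[None,:,1],cv2.INTER_LINEAR)[0]
        P.append(q[np.argmax(abs(np.gradient(v)))])
    w=cast(n,P,z)[:,:2].astype(np.float32)
    l=cv2.fitLine(w*1000,cv2.DIST_HUBER,0,.1,.01).ravel()
    r=abs((w*1000-l[2:])@[-l[1],l[0]]);
    v=l[:2]*np.sign(l[np.argmax(abs(l[:2]))])
    print(n,np.round(l[2:],1),"dir deg",round(np.degrees(np.arctan2(v[1],v[0])),2),"res",round(float(np.median(r)),2))
def C(u,v): return (205+u/3.75,90+v/3.75)
print("z50 left side, right side, front, strip l, strip r")
edge("top",t,C(65,280),C(93,560),.05)
edge("top",t,C(445,230),C(483,520),.05)
edge("top",t,C(110,588),C(480,540),.05)
edge("top",t,C(194,470),C(201,560),.05,3)
edge("top",t,C(369,480),C(379,535),.05,3)
print("rails inner at z62 l, r")
edge("top",t,C(188,275),C(193,375),.062,2)
edge("top",t,C(329,265),C(343,365),.062,2)
print("housing front top z78, back edge z78, sides")
edge("top",t,C(70,222),C(430,178),.078,3)
edge("top",t,C(45,88),C(410,42),.078,3)
def D(u,v): return (300+u*.3,235+v*.3)
print("scene: strip l, r, rear front edge, deck sides")
edge("scene",s,D(150,75),D(156,120),.05,3)
edge("scene",s,D(320,60),D(326,95),.05,3)
edge("scene",s,D(50,72),D(140,66),.05,3)
edge("scene",s,D(330,50),D(410,46),.05,3)
edge("scene",s,D(42,80),D(72,320),.05,3)
edge("scene",s,D(425,55),D(495,290),.05,3)
edge("scene",s,D(190,480),D(400,465),.078,3)
E
```

```text
z50 left side, right side, front, strip l, strip r
top [535.  134.8] dir deg 9.88 res 0.52
top [563.9 -49.3] dir deg 9.62 res 0.36
top [469.9  26.1] dir deg 99.94 res 1.89
top [490.9  76.1] dir deg 10.32 res 0.34
top [498.2  -9.1] dir deg 9.59 res 0.28
rails inner at z62 l, r
top [585.9  84.1] dir deg 10.4 res 0.23
top [587.2  14.8] dir deg 10.16 res 0.33
housing front top z78, back edge z78, sides
top [640.6  39.7] dir deg 99.81 res 0.36
top [710.3  55.7] dir deg 100.3 res 0.78
scene: strip l, r, rear front edge, deck sides
scene [501.7  -8.7] dir deg 10.48 res 0.28
scene [483.3  75.3] dir deg 9.29 res 0.23
scene [484.2 -36.9] dir deg 99.97 res 0.35
scene [460.5  98.6] dir deg 101.19 res 0.3
scene [568.1 -49.2] dir deg 9.23 res 0.26
scene [536.6 135. ] dir deg 9.74 res 0.37
scene [714.1  59.3] dir deg 100.02 res 0.26
```

```bash
cat >> h.py <<'E'
from scipy.spatial.transform import Rotation as R
def to(x,y,z,yaw):
    from bench import read_state
    s=read_state();q=R.from_quat(s["eef_rot"]);
    tgt=R.from_euler('z',yaw,degrees=True)*R.from_euler('x',180,degrees=True)
    print("t",round(float(s["time"]),2),"pos",np.round(s["ee_pos"],4),"turn(tool,deg)",np.round(np.degrees((q.inv()*tgt).as_rotvec()),2),
      "\n shift in present axes mm",np.round(q.inv().apply(np.array([x,y,z])-s["ee_pos"])*1000,1),"in final axes",np.round(tgt.inv().apply(np.array([x,y,z])-s["ee_pos"])*1000,1),
      "F",np.round(s["ft_force"],1),"w",round(float(s["width"])*1000,1),"j",np.round(s["joint_positions"],2))
E
python3 - <<'E'
from h import *
to(.5622,-.2049,.24,-7.4)
u=np.array([.9851,.1719]);v=np.array([-.1719,.9851])
# press arm: bar centre, both views, over q
for q in np.arange(1.1,1.45,.05):
    x=619+35-71*np.cos(q);P=np.r_[x*u-52.1*v,50+55+71*np.sin(q)]/1000
    print(round(q,2),np.round(proj("top",P),1),np.round(proj("scene",P),1))
E
```

```text
t 0.1 pos [ 0.2575 -0.5692  0.2388] turn(tool,deg) [-7.000e-02  2.000e-02  3.174e+01] 
 shift in present axes mm [ 427.8 -206.3   -0.9] in final axes [ 255.3 -400.5   -1.2] F [0.5 0.3 0.3] w 86.9 j [ 1.12  0.33 -0.06  1.46  0.02  1.35 -0.09]
1.1 [[265.1 129.5]] [[393.4 277.1]]
1.15 [[264.8 127.1]] [[394.  278.2]]
1.2 [[264.4 124.8]] [[394.6 279.5]]
1.25 [[264.1 122.4]] [[395.2 281. ]]
1.3 [[263.7 120.1]] [[395.8 282.6]]
1.35 [[263.4 117.8]] [[396.4 284.3]]
1.4 [[263.1 115.5]] [[397.  286.1]]
```

Request:
send_rows --pt "0 0 7.93 0 0 0 -1" --pt "0 0 7.93 0 0 0 -1" --pt "0 0 7.93 0 0 0 -1" --pt "0 0 7.93 0 0 0 -1" --pt "0 0 0 0.025 -0.04 0 -1" --pt "0 0 0 0.025 -0.04 0 -1" --pt "0 0 0 0.025 -0.04 0 -1" --pt "0 0 0 0.025 -0.04 0 -1" --pt "0 0 0 0.025 -0.04 0 -1" --pt "0 0 0 0.025 -0.04 0 -1"

```text
time: 1.1
ee_pos: [0.4406, -0.3526, 0.2337]
eef_rot: [0.996, -0.084, -0.004, -0.002]
ft_force: [0.7, 0.3, -0.1]
width: 0.0874
```

```bash
python3 -c "
from h import *
to(.5622,-.2049,.24,-7.4)"
```

```text
t 1.1 pos [ 0.4406 -0.3526  0.2337] turn(tool,deg) [-0.22  0.51 -2.19] 
 shift in present axes mm [  95.2 -165.9   -6.6] in final axes [ 101.6 -162.1   -6.3] F [ 0.7  0.3 -0.1] w 87.4 j [ 0.73  0.22 -0.16  1.62  0.04  1.32 -1.17]
```

Request:
send_rows --pt "0 0.5 -2.2 0 0 0 -1" --pt "0 0 0 0.02 -0.033 0 -1" --pt "0 0 0 0.02 -0.033 0 -1" --pt "0 0 0 0.02 -0.033 0 -1" --pt "0 0 0 0.02 -0.033 0 -1" --pt "0 0 0 0.02 -0.03 0 -1" --pt "0 0 0 0 0 0.03 -1" --pt "0 0 0 0 0 0.03 -1" --pt "0 0 0 0 0 0.03 -1" --pt "0 0 0 0 0 0.02 -1"

```text
time: 2.1
ee_pos: [0.5698, -0.1861, 0.1211]
eef_rot: [0.998, -0.057, 0.002, -0.004]
ft_force: [-1.2, -0.2, 0.5]
width: 0.087
```

```bash
python3 -c "
from h import *
from bench import camera
to(.5622,-.2049,.038,-7.4)
a,_=camera('top');b,_=camera('scene')
cv2.imwrite('pics/g1.png',np.hstack([cv2.resize(a[120:270,340:490],(400,400)),cv2.resize(b[170:370,120:320],(400,400))]))"
```

```text
t 2.1 pos [ 0.5698 -0.1861  0.1211] turn(tool,deg) [-0.46 -0.17  0.91] 
 shift in present axes mm [-5.7 20.2 82.9] in final axes [-5.1 19.6 83.1] F [-1.2 -0.2  0.5] w 87.0 j [ 0.48  0.38 -0.28  1.66  0.11  1.11 -1.52]
```

View pics/g1.png

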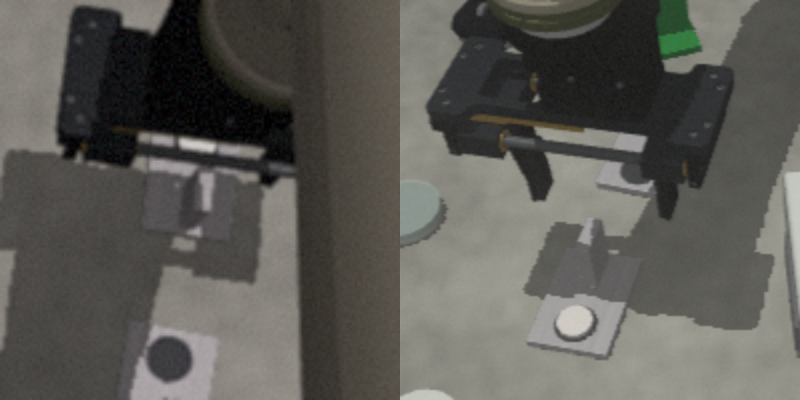

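The picture shows the fingers above the fin (scene crop ~(590,250)), aligned but about 20 mm off sideways, as computed. I correct that first, then descend.

Request:
send_rows --pt "-0.4 0 0.9 -0.003 0.01 0 -1" --pt "0 0 0 -0.002 0.01 0 -1" --pt "0 0 0 0 0 0 -1" --pt "0 0 0 0 0 0.02 -1" --pt "0 0 0 0 0 0.02 -1" --pt "0 0 0 0 0 0.015 -1" --pt "0 0 0 0 0 0 -1" --pt "0 0 0 0 0 0 -1" --pt "0 0 0 0 0 0 -1" --pt "0 0 0 0 0 0 -1"

```text
time: 3.2
ee_pos: [0.5653, -0.2116, 0.0737]
eef_rot: [0.998, -0.067, 0.006, 0.002]
ft_force: [0.1, 0.3, -0.4]
width: 0.0868
```

```bash
python3 -c "
from h import *
to(.5622,-.2049,.038,-7.4)"
```

```text
t 3.2 pos [ 0.5653 -0.2116  0.0737] turn(tool,deg) [ 0.16 -0.75 -0.34] 
 shift in present axes mm [-4.4 -6.3 35.7] in final axes [-3.9 -6.2 35.7] F [ 0.1  0.3 -0.4] w 86.8 j [ 0.49  0.43 -0.26  1.7   0.13  1.01 -1.52]
```

Request:
send_rows --pt "0.15 -0.7 -0.3 -0.004 -0.006 0 -1" --pt "0 0 0 0 0 0.012 -1" --pt "0 0 0 0 0 0.012 -1" --pt "0 0 0 0 0 0.01 -1" --pt "0 0 0 0 0 0 -1" --pt "0 0 0 0 0 0 -1" --pt "0 0 0 0 0 0 -1" --pt "0 0 0 0 0 0 -1" --pt "0 0 0 0 0 0 -1" --pt "0 0 0 0 0 0 -1"

```text
time: 4.2
ee_pos: [0.5624, -0.2045, 0.0375]
eef_rot: [0.998, -0.064, 0.001, 0.0]
ft_force: [0.1, -0.4, 0.5]
width: 0.0868
```

```bash
python3 -c "
from h import *
to(.5622,-.2049,.038,-7.4)"
```

```text
t 4.2 pos [ 0.5624 -0.2045  0.0375] turn(tool,deg) [ 0.01 -0.06  0.  ] 
 shift in present axes mm [-0.1  0.4 -0.5] in final axes [-0.1  0.4 -0.5] F [ 0.1 -0.4  0.5] w 86.8 j [ 0.48  0.48 -0.26  1.72  0.15  0.96 -1.53]
```

Exactly on target. I close the jaws now.

Request:
send_rows --pt "0 0 0 0 0 0 1" --pt "0 0 0 0 0 0 1" --pt "0 0 0 0 0 0 1" --pt "0 0 0 0 0 0 1" --pt "0 0 0 0 0 0 1" --pt "0 0 0 0 0 0 1" --pt "0 0 0 0 0 0 1" --pt "0 0 0 0 0 0 1" --pt "0 0 0 0 0 0 1" --pt "0 0 0 0 0 0 1" --force 30

```text
time: 5.2
ee_pos: [0.5627, -0.2046, 0.038]
eef_rot: [0.998, -0.065, 0.001, 0.0]
ft_force: [0.3, -0.2, 0.4]
width: 0.0152
```

```bash
python3 -c "
from h import *
to(.5622,-.2049,.14,-7.4)"
```

```text
t 5.2 pos [ 0.5627 -0.2046  0.038 ] turn(tool,deg) [ 0.02 -0.11 -0.  ] 
 shift in present axes mm [  -0.2    0.4 -102. ] in final axes [  -0.4    0.3 -102. ] F [ 0.3 -0.2  0.4] w 15.2 j [ 0.48  0.48 -0.26  1.72  0.14  0.96 -1.53]
```

Request:
send_rows --pt "0 0 0 0 0 0 1" --pt "0 0 0 0 0 0 1" --pt "0 0 0 0 0 0 1" --pt "0 0 0 0 0 0 1" --pt "0 0 0 0 0 0 1" --pt "0 0 0 0 0 0 1" --pt "0 0 0 0 0 -0.01 1" --pt "0 0 0 0 0 -0.01 1" --pt "0 0 0 0 0 -0.01 1" --pt "0 0 0 0 0 0 1"

```text
time: 6.2
ee_pos: [0.5622, -0.2045, 0.0704]
eef_rot: [0.998, -0.065, 0.0, 0.0]
ft_force: [0.1, -1.2, -2.3]
width: 0.0121
```

```bash
python3 -c "
from h import *
from bench import camera
to(.5622,-.2049,.14,-7.4)
a,_=camera('top');b,_=camera('scene')
cv2.imwrite('pics/g2.png',np.hstack([cv2.resize(a[120:270,340:490],(400,400)),cv2.resize(b[220:370,150:300],(400,400))]))"
```

```text
t 6.2 pos [ 0.5622 -0.2045  0.0704] turn(tool,deg) [ 0.01 -0.04  0.  ] 
 shift in present axes mm [  0.1   0.4 -69.6] in final axes [  0.1   0.4 -69.6] F [ 0.1 -1.2 -2.3] w 12.1 j [ 0.49  0.44 -0.27  1.7   0.13  1.02 -1.52]
```

View pics/g2.png

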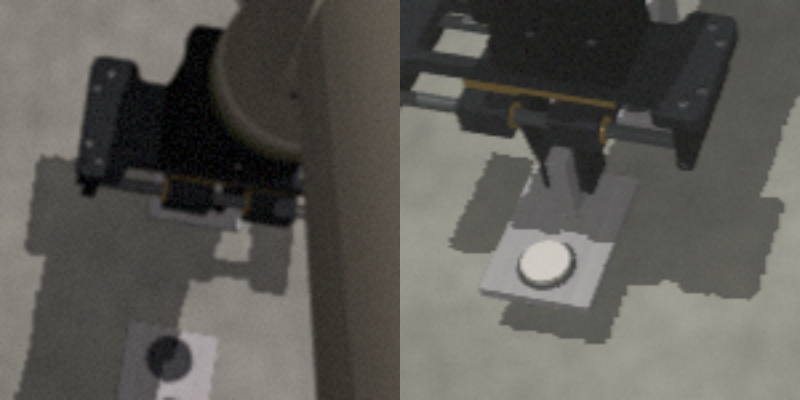

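The fin is held, with the opening at 12.1 mm and the holder hanging level. Now I lift it and carry it over.

Request:
send_rows --pt "0 0 0 0 0 -0.025 1" --pt "0 0 0 0 0 -0.025 1" --pt "0 0 -4 0 0 -0.02 1" --pt "0 0 -4.5 0 0 0 1" --pt "0 0 -4.5 0 0 0 1" --pt "0 0 -4.3 -0.005 -0.02 0 1" --pt "0 0 0 -0.01 -0.03 0 1" --pt "0 0 0 -0.01 -0.03 0 1" --pt "0 0 0 -0.01 -0.03 0 1" --pt "0 0 0 -0.01 -0.03 0 1" --force 40

```text
time: 7.3
ee_pos: [0.4889, -0.0741, 0.1371]
eef_rot: [0.996, 0.089, -0.004, -0.001]
ft_force: [0.3, 0.7, -2.4]
width: 0.0119
```

```bash
python3 -c "
from h import *
print(cast('scene',[204.8,318.3],.0454))
to(.4739,.0298,.14,9.9)"
```

```text
[[ 0.61860643 -0.20982276  0.0454    ]]
t 7.3 pos [ 0.4889 -0.0741  0.1371] turn(tool,deg) [-0.13  0.43  0.34] 
 shift in present axes mm [   3.7 -104.9   -2.7] in final axes [   3.1 -104.9   -2.9] F [ 0.3  0.7 -2.4] w 11.9 j [ 0.44  0.17 -0.41  1.9   0.07  1.1  -1.39]
```

Request:
send_rows --pt "0 0.4 0.3 0.001 -0.025 0 1" --pt "0 0 0 0.001 -0.025 0 1" --pt "0 0 0 0.001 -0.025 0 1" --pt "0 0 0 0 -0.02 0 1" --pt "0 0 0 0 0 0 1" --pt "0 0 0 0 0 0 1" --pt "0 0 0 0 0 0 1" --pt "0 0 0 0 0 0 1" --pt "0 0 0 0 0 0 1" --pt "0 0 0 0 0 0 1"

```text
time: 8.3
ee_pos: [0.4707, 0.0246, 0.1352]
eef_rot: [0.996, 0.087, -0.002, -0.001]
ft_force: [-0.8, 0.5, -2.3]
width: 0.0117
```

```bash
python3 -c "
from h import *
to(.4739,.0298,.14,9.9)"
```

```text
t 8.3 pos [0.4707 0.0246 0.1352] turn(tool,deg) [-0.1   0.25  0.14] 
 shift in present axes mm [ 4.1 -4.6 -4.8] in final axes [ 4.1 -4.6 -4.8] F [-0.8  0.5 -2.3] w 11.7 j [ 0.33  0.12 -0.5   1.96  0.06  1.08 -1.59]
```

Request:
send_rows --pt "-0.1 0.2 0.1 0.004 -0.0045 0 1" --pt "0 0 0 0 0 0.015 1" --pt "0 0 0 0 0 0.015 1" --pt "0 0 0 0 0 0 1" --pt "0 0 0 0 0 0 1" --pt "0 0 0 0 0 0 1" --pt "0 0 0 0 0 0 1" --pt "0 0 0 0 0 0 1" --pt "0 0 0 0 0 0 1" --pt "0 0 0 0 0 0 1"

```text
time: 9.3
ee_pos: [0.4769, 0.0307, 0.1076]
eef_rot: [0.996, 0.086, 0.003, 0.0]
ft_force: [0.3, 0.4, -3.2]
width: 0.0117
```

```bash
python3 -c "
from h import *
from bench import camera
to(.4739,.0298,.089,9.9)
a,_=camera('top');b,_=camera('scene')
cv2.imwrite('pics/p1t.png',a);cv2.imwrite('pics/p1s.png',b)
cv2.imwrite('pics/p1.png',np.hstack([cv2.resize(a[100:260,200:360],(400,400)),cv2.resize(b[220:380,300:460],(400,400))]))"
```

```text
t 9.3 pos [0.4769 0.0307 0.1076] turn(tool,deg) [ 0.05 -0.28 -0.07] 
 shift in present axes mm [-3.2  0.4 18.6] in final axes [-3.1  0.4 18.6] F [ 0.3  0.4 -3.2] w 11.7 j [ 0.31  0.17 -0.5   1.98  0.1   1.02 -1.64]
```

View pics/p1.png

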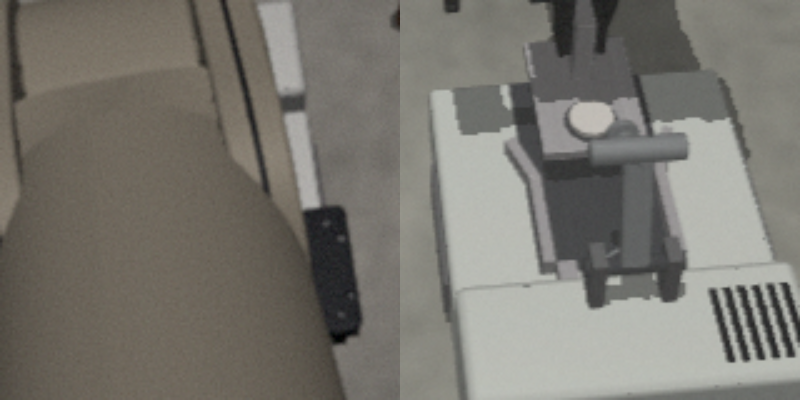

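The scene crop shows the plate level in front of the mouth, with the disc at (591,120) and the rails on both sides. I lower it to the deck.

Request:
send_rows --pt "0 -0.25 0 -0.003 0 0 1" --pt "0 0 0 0 0 0.008 1" --pt "0 0 0 0 0 0.007 1" --pt "0 0 0 0 0 0 1" --pt "0 0 0 0 0 0 1" --pt "0 0 0 0 0 0 1" --pt "0 0 0 0 0 0 1" --pt "0 0 0 0 0 0 1" --pt "0 0 0 0 0 0 1" --pt "0 0 0 0 0 0 1"

```text
time: 10.4
ee_pos: [0.4734, 0.0301, 0.0909]
eef_rot: [0.996, 0.086, -0.0, 0.0]
ft_force: [-0.2, 0.3, -2.8]
width: 0.0113
```

```bash
python3 -c "
from h import *
from bench import camera
to(.4739,.0298,.089,9.9)
b,_=camera('scene')
cv2.imwrite('pics/p2s.png',b)
cv2.imwrite('pics/p2.png',cv2.resize(b[220:340,300:460],(800,600),interpolation=cv2.INTER_CUBIC))"
```

```text
t 10.4 pos [0.4734 0.0301 0.0909] turn(tool,deg) [ 0.03  0.02 -0.07] 
 shift in present axes mm [0.4 0.4 1.9] in final axes [0.4 0.4 1.9] F [-0.2  0.3 -2.8] w 11.3 j [ 0.3   0.19 -0.5   1.99  0.11  0.99 -1.65]
```

View pics/p2.png

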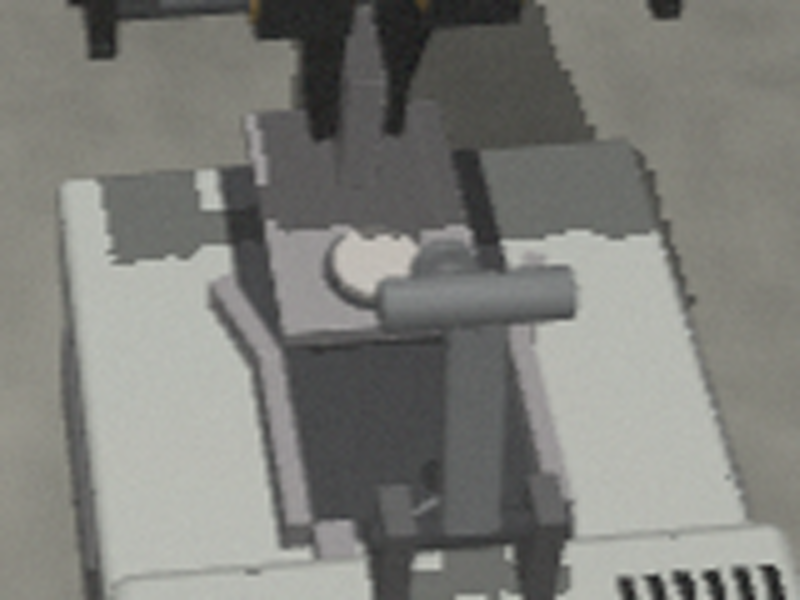

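```bash
python3 -c "
from h import *
u=np.array([.9851,.1719]);v=np.array([-.1719,.9851])
P=np.array([[285,335],[268,222],[264,182],[437,105],[470,228],[282,342],[300,535],[278,390]])/5+[300,220]
Z=[.061,.061,.061,.061,.061,.053,.062,.062]
for p,z in zip(P,Z):
  w=cast('scene',p,z)[0,:2]*1000;print(p,z,'home x',round(w@u-619,1),'y',round(w@v+52.1,1))
"
```

```text
[357. 287.] 0.061 home x -69.4 y -31.6
[353.6 264.4] 0.061 home x -114.5 y -30.5
[352.8 256.4] 0.061 home x -131.2 y -29.4
[387.4 241. ] 0.061 home x -158.8 y 31.3
[394.  265.6] 0.061 home x -105.7 y 32.0
[356.4 288.4] 0.053 home x -73.0 y -31.6
[360. 327.] 0.062 home x 3.2 y -37.8
[355.6 298. ] 0.062 home x -48.3 y -36.8
```

The scene crop gives a plate centre within about 0.5 mm of the rail centreline and a front edge at about -69 mm, as planned. I set it down and slide it in.

Request:
send_rows --pt "0 0 0 0 0 0.0015 1" --pt "0 0 0 0 0 0 1" --pt "0 0 0 0.005 0 0 1" --pt "0 0 0 0.008 0 0 1" --pt "0 0 0 0.008 0 0 1" --pt "0 0 0 0.008 0 0 1" --pt "0 0 0 0.006 0 0 1" --pt "0 0 0 0 0 0 1" --pt "0 0 0 0 0 0 1" --pt "0 0 0 0 0 0 1"

```text
time: 11.45
ee_pos: [0.5117, 0.0369, 0.089]
eef_rot: [0.996, 0.086, -0.0, 0.0]
ft_force: [-1.1, -0.4, -2.3]
width: 0.0118
```

```bash
python3 -c "
from h import *
from bench import camera
to(.5429,.0419,.0885,9.9)
b,_=camera('scene')
cv2.imwrite('pics/p3s.png',b)
cv2.imwrite('pics/p3.png',cv2.resize(b[220:340,300:460],(800,600),interpolation=cv2.INTER_CUBIC))"
```

```text
t 11.45 pos [0.5117 0.0369 0.089 ] turn(tool,deg) [ 0.    0.02 -0.07] 
 shift in present axes mm [31.6  0.4  0.5] in final axes [31.6  0.4  0.5] F [-1.1 -0.4 -2.3] w 11.8 j [ 0.27  0.27 -0.49  1.9   0.15  1.   -1.68]
```

View pics/p3.png

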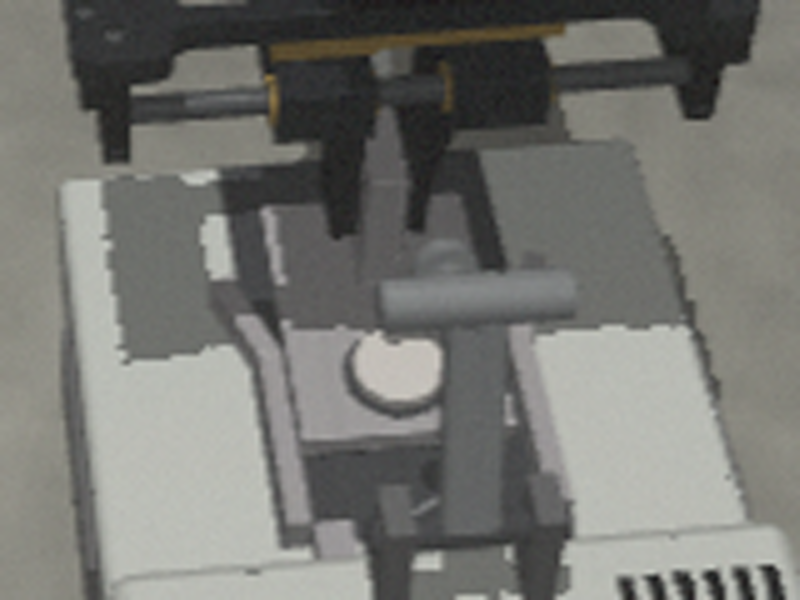

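The front of the plate is now between the straight rails, at crop (300–440,440), with no side force. I continue.

Request:
send_rows --pt "0 0 0 0 0 0.001 1" --pt "0 0 0 0.005 0 0 1" --pt "0 0 0 0.006 0 0 1" --pt "0 0 0 0.006 0 0 1" --pt "0 0 0 0.004 0 0 1" --pt "0 0 0 0 0 0 1" --pt "0 0 0 0 0 0 1" --pt "0 0 0 0 0 0 1" --pt "0 0 0 0 0 0 1" --pt "0 0 0 0 0 0 1"

```text
time: 12.5
ee_pos: [0.5336, 0.0404, 0.0882]
eef_rot: [0.996, 0.086, -0.0, 0.0]
ft_force: [-0.6, -0.2, -1.8]
width: 0.0111
```

```bash
python3 -c "
from h import *
to(.5429,.0419,.0885,9.9)"
```

```text
t 12.5 pos [0.5336 0.0404 0.0882] turn(tool,deg) [ 0.04  0.01 -0.09] 
 shift in present axes mm [ 9.4  0.1 -0.3] in final axes [ 9.4  0.1 -0.3] F [-0.6 -0.2 -1.8] w 11.1 j [ 0.26  0.32 -0.48  1.85  0.17  1.02 -1.69]
```

Request:
send_rows --pt "0 0 0 0 0 0.0005 1" --pt "0 0 0 0.003 0 0 1" --pt "0 0 0 0.003 0 0 1" --pt "0 0 0 0.002 0 0 1" --pt "0 0 0 0.002 0 0 1" --pt "0 0 0 0.002 0 0 1" --pt "0 0 0 0 0 0 1" --pt "0 0 0 0 0 0 1" --pt "0 0 0 0 0 0 1" --pt "0 0 0 0 0 0 1"

```text
time: 13.5
ee_pos: [0.5423, 0.0419, 0.0883]
eef_rot: [0.996, 0.085, -0.005, 0.001]
ft_force: [-3.5, -0.9, 1.9]
width: 0.0118
```

```bash
python3 -c "
from h import *
from bench import camera
to(.5429,.0419,.0885,9.9)
b,_=camera('scene')
cv2.imwrite('pics/p4.png',cv2.resize(b[220:340,300:460],(800,600),interpolation=cv2.INTER_CUBIC))"
```

```text
t 13.5 pos [0.5423 0.0419 0.0883] turn(tool,deg) [ 0.11  0.61 -0.1 ] 
 shift in present axes mm [ 0.5  0.1 -0.2] in final axes [ 0.5  0.1 -0.2] F [-3.5 -0.9  1.9] w 11.8 j [ 0.25  0.34 -0.48  1.82  0.18  1.04 -1.7 ]
```

View pics/p4.png

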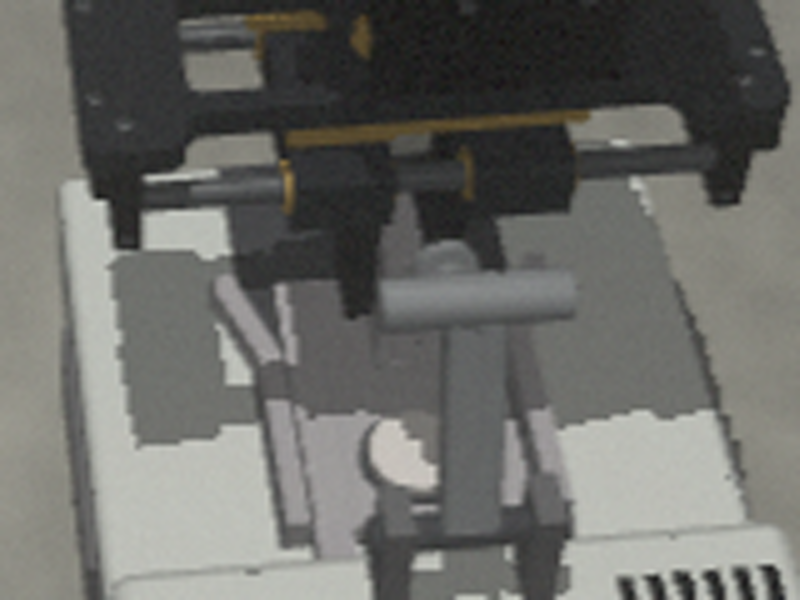

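The plate's front edge meets the stop block at crop (335,545) and the force has started to rise. I push a little more to confirm it is seated.

Request:
send_rows --pt "0 0.5 0 0.002 0 0 1" --pt "0 0 0 0.002 0 0 1" --pt "0 0 0 0.003 0 0 1" --pt "0 0 0 0.003 0 0 1" --pt "0 0 0 0.003 0 0 1" --pt "0 0 0 0.003 0 0 1" --pt "0 0 0 0.003 0 0 1" --pt "0 0 0 0.003 0 0 1" --pt "0 0 0 0.003 0 0 1" --pt "0 0 0 0.003 0 0 1"

```text
time: 14.55
ee_pos: [0.5436, 0.0421, 0.0876]
eef_rot: [0.996, 0.085, -0.032, 0.006]
ft_force: [-19.0, -4.1, 18.0]
width: 0.0119
```

```bash
python3 -c "
from h import *
to(.5429,.0419,.0885,9.9)"
```

```text
t 14.55 pos [0.5436 0.0421 0.0876] turn(tool,deg) [ 0.42  3.67 -0.18] 
 shift in present axes mm [-0.8  0.1 -0.9] in final axes [-0.8  0.1 -0.9] F [-19.   -4.1  18. ] w 11.9 j [ 0.23  0.38 -0.47  1.77  0.19  1.1  -1.71]
```

It has stalled against the stops at 19 N. I relieve the tool's pitch and open the jaws.

Request:
send_rows --pt "0.2 1.8 0 -0.0005 0 0 1" --pt "0.2 1.5 0 0 0 0 1" --pt "0 0 0 0 0 0 1" --pt "0 0 0 0 0 0 -0.6" --pt "0 0 0 0 0 0 -0.6" --pt "0 0 0 0 0 0 -0.6" --pt "0 0 0 0 0 0 -0.6" --pt "0 0 0 0 0 0 -0.6" --pt "0 0 0 0 0 0 -0.6" --pt "0 0 0 0 0 0 -0.6"

```text
time: 15.55
ee_pos: [0.5439, 0.0421, 0.088]
eef_rot: [0.996, 0.085, -0.002, 0.0]
ft_force: [0.0, 0.4, 0.5]
width: 0.0597
```

```bash
python3 -c "
from h import *
to(.5429,.0419,.0885,9.9)
from bench import camera
b,_=camera('scene')
cv2.imwrite('pics/p5.png',cv2.resize(b[220:340,300:460],(800,600),interpolation=cv2.INTER_CUBIC))"
```

```text
t 15.55 pos [0.5439 0.0421 0.088 ] turn(tool,deg) [ 0.02  0.28 -0.19] 
 shift in present axes mm [-1.   0.  -0.5] in final axes [-1.   0.  -0.5] F [0.  0.4 0.5] w 59.7 j [ 0.25  0.34 -0.48  1.82  0.18  1.03 -1.7 ]
```

View pics/p5.png

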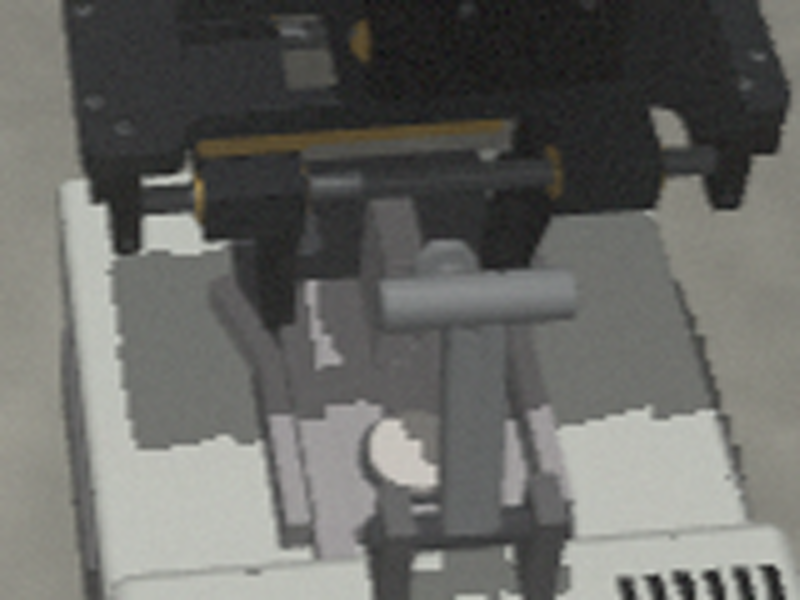

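The crop shows the plate seated on the stop, the jaws open clear of the fin, and zero force. I lift straight up, shut the jaws, and look for the lever.

Request:
send_rows --pt "0 0 0 0 0 -0.01 -0.6" --pt "0 0 0 0 0 -0.03 -0.6" --pt "0 0 0 0 0 -0.03 -0.6" --pt "0 0 0 0 0 -0.03 -0.6" --pt "0 0 0 0 0 -0.03 1" --pt "0 0 0 0 0 -0.02 1" --pt "0 0 0 0 0 0 1" --pt "0 0 0 0 0 0 1" --pt "0 0 0 0 0 0 1" --pt "0 0 0 0 0 0 1"

```text
time: 16.6
ee_pos: [0.5433, 0.0428, 0.2475]
eef_rot: [0.996, 0.085, -0.002, 0.0]
ft_force: [-0.4, 0.2, 0.6]
width: 0.0295
```

```bash
python3 -c "
from h import *
to(.6601,.0623,.24,9.9)
from bench import camera
b,_=camera('scene');a,_=camera('top')
cv2.imwrite('pics/p6t.png',a)
cv2.imwrite('pics/p6s.png',b)
cv2.imwrite('pics/p6.png',cv2.resize(b[220:340,300:460],(800,600),interpolation=cv2.INTER_CUBIC))"
```

```text
t 16.6 pos [0.5433 0.0428 0.2475] turn(tool,deg) [ 0.01  0.28 -0.1 ] 
 shift in present axes mm [118.4   0.7   6.9] in final axes [118.4   0.9   7.5] F [-0.4  0.2  0.6] w 29.5 j [ 0.28  0.19 -0.5   1.64  0.09  1.34 -1.63]
```

View pics/p6.png

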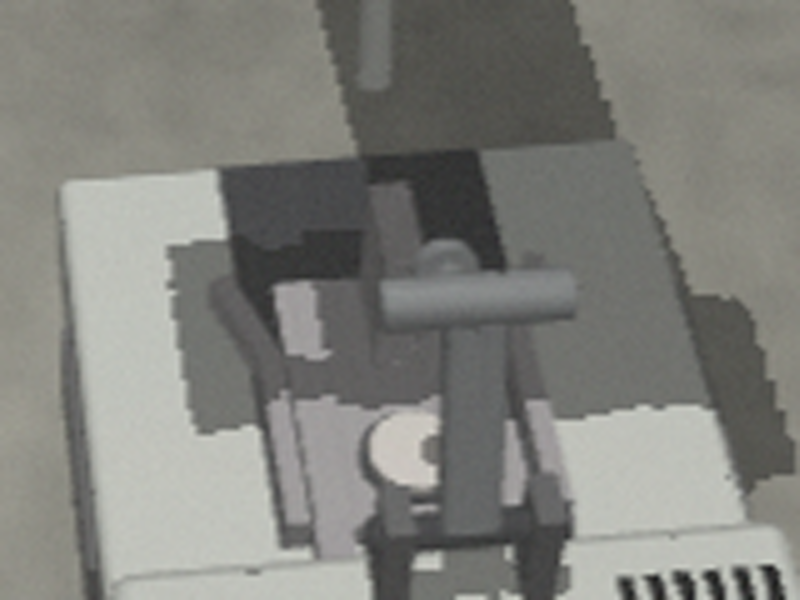

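View pics/p6t.png

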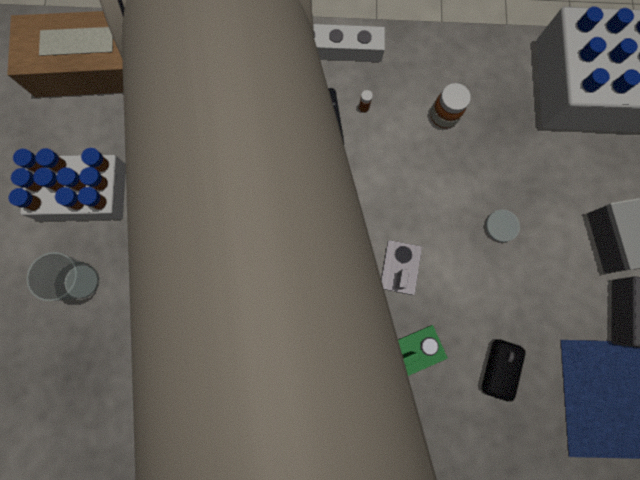

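```bash
python3 -c "
from h import *
u=np.array([.9851,.1719]);v=np.array([-.1719,.9851])
P=np.array([[275,285],[316,556],[372,186],[410,182],[402,447]])/5+[300,220]
for p,z in zip(P,[.058,.058,.106,.106,.063]):
  w=cast('scene',p,z)[0,:2]*1000;print(p,z,'home x',round(w@u-619,1),'y',round(w@v+52.1,1))
"
```

```text
[355. 277.] 0.058 home x -91.4 y -31.4
[363.2 331.2] 0.058 home x 8.0 y -33.8
[374.4 257.2] 0.106 home x -87.1 y -5.2
[382.  256.4] 0.106 home x -87.6 y 6.2
[380.4 309.4] 0.063 home x -23.5 y -4.0
```

The tail edge is at -91.4 mm (-92 expected) and the fin's rear at -87.4 mm (-88 expected), so the holder is home to within 1 mm. Next I move behind the press arm at height.

Request:
send_rows --pt "0 0.3 0 0 0 0 1" --pt "0 0 0 0.02 0 0 1" --pt "0 0 0 0.03 0 0 1" --pt "0 0 0 0.03 0 0 1" --pt "0 0 0 0.025 0 0 1" --pt "0 0 0 0.008 0 0 1" --pt "0 0 0 0 0 0 1" --pt "0 0 0 0 0 0 1" --pt "0 0 0 0 0 0 1" --pt "0 0 0 0 0 0 1"

```text
time: 17.7
ee_pos: [0.6548, 0.0614, 0.244]
eef_rot: [0.996, 0.085, -0.002, 0.001]
ft_force: [0.5, 1.2, -0.1]
width: 0.0006
```

```bash
python3 -c "
from h import *
to(.6601,.0623,.178,9.9)
from bench import camera
b,_=camera('scene')
cv2.imwrite('pics/p7.png',cv2.resize(b[160:340,300:480],(600,600),interpolation=cv2.INTER_CUBIC))"
```

```text
t 17.7 pos [0.6548 0.0614 0.244 ] turn(tool,deg) [ 0.04  0.26 -0.15] 
 shift in present axes mm [ 5.6 -0.  66. ] in final axes [ 5.4  0.  66. ] F [ 0.5  1.2 -0.1] w 0.6 j [ 0.17  0.45 -0.48  1.33  0.2   1.41 -1.69]
```

View pics/p7.png

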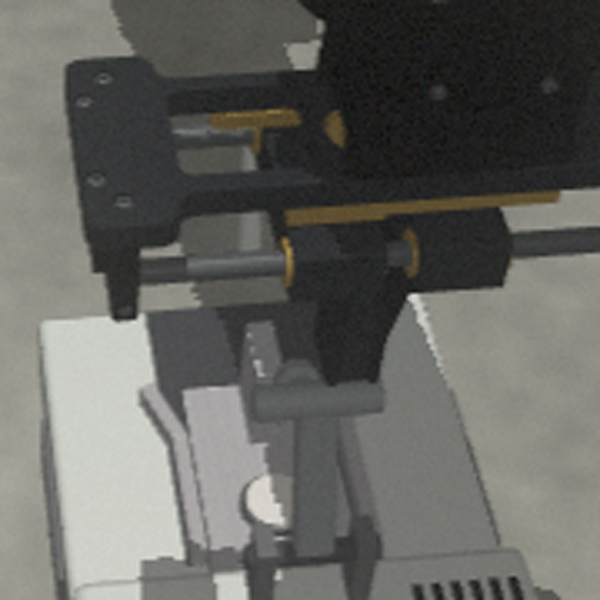

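The fingers hang shut, just behind and above the bar (crop ~(320,400)), as computed. I step 6 mm further back and descend behind it.

Request:
send_rows --pt "0 0.2 0 0.006 0 0 1" --pt "0 0 0 0 0 0 1" --pt "0 0 0 0 0 0.015 1" --pt "0 0 0 0 0 0.02 1" --pt "0 0 0 0 0 0.02 1" --pt "0 0 0 0 0 0.01 1" --pt "0 0 0 0 0 0 1" --pt "0 0 0 0 0 0 1" --pt "0 0 0 0 0 0 1" --pt "0 0 0 0 0 0 1"

```text
time: 18.75
ee_pos: [0.6609, 0.0622, 0.1758]
eef_rot: [0.996, 0.085, 0.001, 0.001]
ft_force: [0.3, 0.4, 0.2]
width: 0.0006
```

```bash
python3 -c "
from h import *
to(.6601,.0623,.178,9.9)
from bench import camera
b,_=camera('scene')
cv2.imwrite('pics/p8.png',cv2.resize(b[160:340,300:480],(600,600),interpolation=cv2.INTER_CUBIC))"
```

```text
t 18.75 pos [0.6609 0.0622 0.1758] turn(tool,deg) [ 0.07 -0.07 -0.17] 
 shift in present axes mm [-0.8 -0.3 -2.2] in final axes [-0.8 -0.3 -2.2] F [0.3 0.4 0.2] w 0.6 j [ 0.17  0.5  -0.47  1.41  0.23  1.29 -1.71]
```

View pics/p8.png

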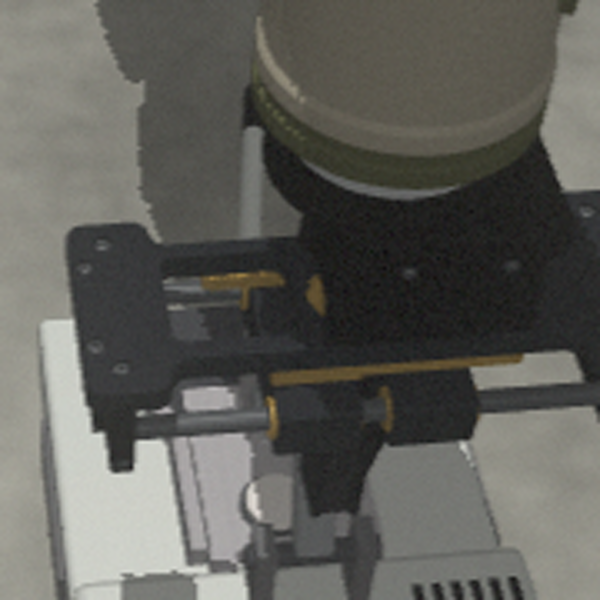

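Request:
send_rows --pt "0 0 0 -0.008 0 0 1" --pt "0 0 0 -0.008 0 0 1" --pt "0 0 0 -0.006 0 0 1" --pt "0 0 0 -0.006 0 0.001 1" --pt "0 0 0 -0.006 0 0.002 1" --pt "0 0 0 -0.005 0 0.002 1" --pt "0 0 0 -0.004 0 0.002 1" --pt "0 0 0 0 0 0 1" --pt "0 0 0 0 0 0 1" --pt "0 0 0 0 0 0 1"

```text
time: 19.8
ee_pos: [0.6157, 0.0544, 0.1699]
eef_rot: [0.996, 0.085, 0.003, 0.001]
ft_force: [1.1, 0.8, -0.6]
width: 0.0003
```

```bash
python3 -c "
from h import *
to(.6188,.0551,.168,9.9)
from bench import camera
b,_=camera('scene')
cv2.imwrite('pics/p9.png',cv2.resize(b[160:340,300:480],(600,600),interpolation=cv2.INTER_CUBIC))"
```

```text
t 19.8 pos [0.6157 0.0544 0.1699] turn(tool,deg) [ 0.09 -0.34 -0.18] 
 shift in present axes mm [ 3.1 -0.2  2. ] in final axes [ 3.1 -0.2  1.9] F [ 1.1  0.8 -0.6] w 0.3 j [ 0.22  0.4  -0.48  1.55  0.2   1.23 -1.7 ]
```

View pics/p9.png

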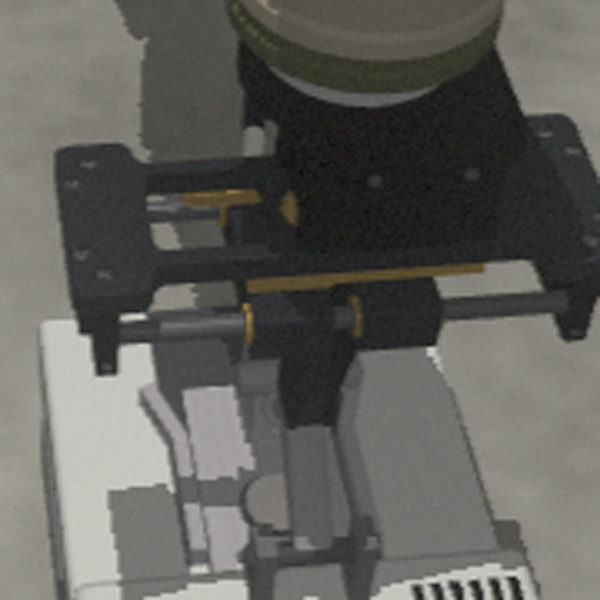

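The bar has moved forward (crop left end (258,378)), with the arm at roughly 0.7 rad. I lift over the bar and come down on top of it.

Request:
send_rows --pt "0 -0.3 0 0.002 0 -0.007 1" --pt "0 0 0 0 0 -0.008 1" --pt "0 0 0 0 0 0 1" --pt "0 0 0 -0.011 0 0 1" --pt "0 0 0 -0.012 0 0 1" --pt "0 0 0 0 0 0 1" --pt "0 0 0 0 0 0 1" --pt "0 0 0 0 0 0 1" --pt "0 0 0 0 0 0 1" --pt "0 0 0 0 0 0 1"

```text
time: 20.85
ee_pos: [0.5933, 0.0507, 0.1863]
eef_rot: [0.996, 0.085, -0.001, 0.001]
ft_force: [0.6, -0.5, 0.6]
width: 0.0004
```

```bash
python3 -c "
from h import *
to(.5833,.0489,.129,9.9)
from bench import camera
b,_=camera('scene')
cv2.imwrite('pics/p10.png',cv2.resize(b[160:340,300:480],(600,600),interpolation=cv2.INTER_CUBIC))"
```

```text
t 20.85 pos [0.5933 0.0507 0.1863] turn(tool,deg) [ 0.09  0.07 -0.17] 
 shift in present axes mm [-10.1  -0.   57.3] in final axes [-10.2   0.   57.3] F [ 0.6 -0.5  0.6] w 0.4 j [ 0.24  0.34 -0.49  1.59  0.17  1.25 -1.69]
```

View pics/p10.png

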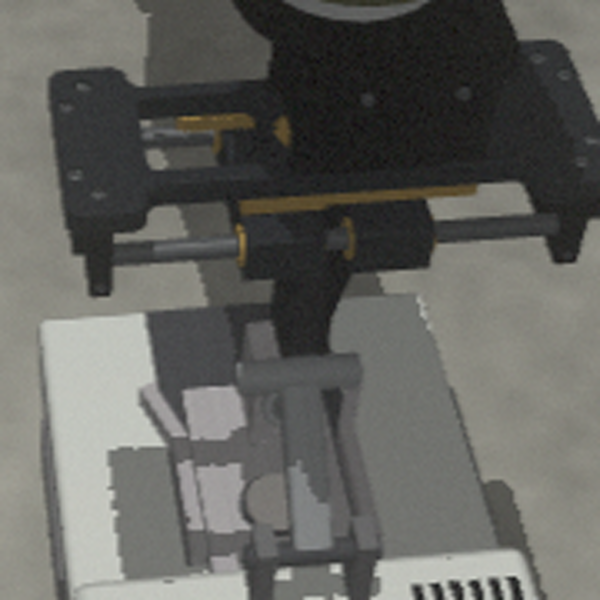

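```bash
python3 -c "
from h import *
u=np.array([.9851,.1719]);v=np.array([-.1719,.9851])
for q in np.arange(.4,1.0,.1):
    x=619+35-71*np.cos(q);P=np.r_[x*u-52.1*v,50+55+71*np.sin(q)]/1000
    print(round(q,2),round(x-619,1),round(P[2],3),np.round((proj('scene',P)-[300,160])/.3,1))
P=np.r_[(594)*u-52.1*v,169]/1000
print((proj('scene',P)-[300,160])/.3)
"
```

```text
0.4 -30.4 0.133 [[287.9 383. ]]
0.5 -27.3 0.139 [[290.6 378.8]]
0.6 -23.6 0.145 [[293.5 376.3]]
0.7 -19.3 0.151 [[296.7 375.4]]
0.8 -14.5 0.156 [[300.1 376.4]]
0.9 -9.1 0.161 [[303.7 379.1]]
[[298.19328313 334.65094691]]
```

Request:
send_rows --pt "0 0 0 0.012 0 0 1" --pt "0 0 0 0 0 0 1" --pt "0 0 0 -0.003 0 0.008 1" --pt "0 0 0 -0.004 0 0.008 1" --pt "0 0 0 -0.004 0 0.006 1" --pt "0 0 0 -0.003 0 0.006 1" --pt "0 0 0 0 0 0 1" --pt "0 0 0 0 0 0 1" --pt "0 0 0 0 0 0 1" --pt "0 0 0 0 0 0 1"

```text
time: 21.9
ee_pos: [0.5887, 0.0499, 0.1552]
eef_rot: [0.996, 0.085, -0.001, 0.001]
ft_force: [0.2, 0.7, -0.7]
width: 0.0006
```

```bash
python3 -c "
from h import *
to(.5863,.0494,.129,9.9)
from bench import camera
b,_=camera('scene')
cv2.imwrite('pics/p11.png',cv2.resize(b[160:340,300:480],(600,600),interpolation=cv2.INTER_CUBIC))"
```

```text
t 21.9 pos [0.5887 0.0499 0.1552] turn(tool,deg) [ 0.09  0.18 -0.17] 
 shift in present axes mm [-2.4  0.  26.2] in final axes [-2.4  0.  26.2] F [ 0.2  0.7 -0.7] w 0.6 j [ 0.24  0.36 -0.49  1.64  0.18  1.19 -1.7 ]
```

View pics/p11.png

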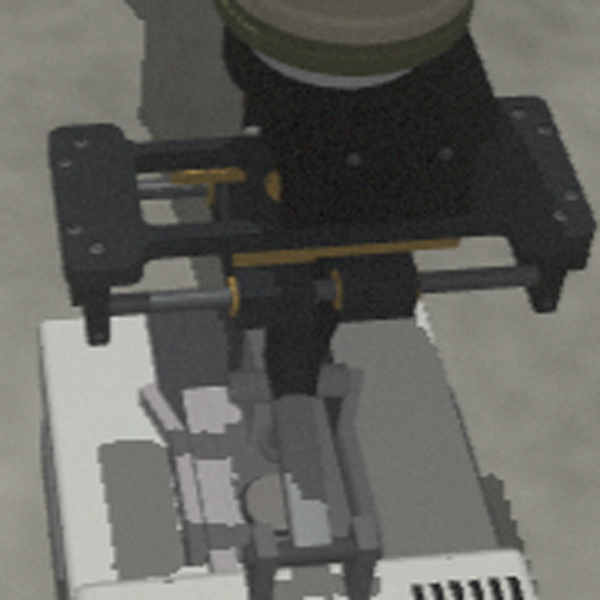

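The arm is at about 0.45 rad, with the bar visible on both sides of the fingers at (250,386) and (340,378). I continue down to its stop.

Request:
send_rows --pt "0 0.2 0 -0.001 0 0.006 1" --pt "0 0 0 -0.001 0 0.006 1" --pt "0 0 0 -0.001 0 0.006 1" --pt "0 0 0 0 0 0.004 1" --pt "0 0 0 0 0 0.002 1" --pt "0 0 0 0 0 0 1" --pt "0 0 0 0 0 0 1" --pt "0 0 0 0 0 0 1" --pt "0 0 0 0 0 0 1" --pt "0 0 0 0 0 0 1"

```text
time: 22.95
ee_pos: [0.5855, 0.0494, 0.1294]
eef_rot: [0.996, 0.085, 0.0, 0.001]
ft_force: [-1.1, -0.2, 2.0]
width: 0.0006
```

```bash
python3 -c "
from h import *
to(.5863,.0494,.129,9.9)"
```

```text
t 22.95 pos [0.5855 0.0494 0.1294] turn(tool,deg) [ 0.09 -0.03 -0.17] 
 shift in present axes mm [0.8 0.1 0.4] in final axes [0.8 0.1 0.4] F [-1.1 -0.2  2. ] w 0.6 j [ 0.23  0.38 -0.49  1.68  0.19  1.13 -1.7 ]
```

Nearly down. I press gently until it stalls.

Request:
send_rows --pt "0 0 0 0 0 0.002 1" --pt "0 0 0 0 0 0.002 1" --pt "0 0 0 0 0 0.002 1" --pt "0 0 0 0 0 0.002 1" --pt "0 0 0 0 0 0.002 1" --pt "0 0 0 0 0 0.002 1" --pt "0 0 0 0 0 0.001 1" --pt "0 0 0 0 0 0.001 1" --pt "0 0 0 0 0 0.001 1" --pt "0 0 0 0 0 0.001 1"

```text
time: 23.95
ee_pos: [0.5856, 0.0495, 0.1291]
eef_rot: [0.996, 0.084, 0.002, 0.004]
ft_force: [-6.5, -0.6, 11.7]
width: 0.0007
```

```bash
python3 -c "
from h import *
to(.5863,.0494,.129,9.9)
from bench import camera
b,_=camera('scene')
cv2.imwrite('pics/p12.png',cv2.resize(b[160:340,300:480],(600,600),interpolation=cv2.INTER_CUBIC))"
```

```text
t 23.95 pos [0.5856 0.0495 0.1291] turn(tool,deg) [ 0.45 -0.2  -0.21] 
 shift in present axes mm [0.7 0.2 0.1] in final axes [0.7 0.2 0.1] F [-6.5 -0.6 11.7] w 0.7 j [ 0.23  0.38 -0.48  1.68  0.2   1.13 -1.71]
```

View pics/p12.png

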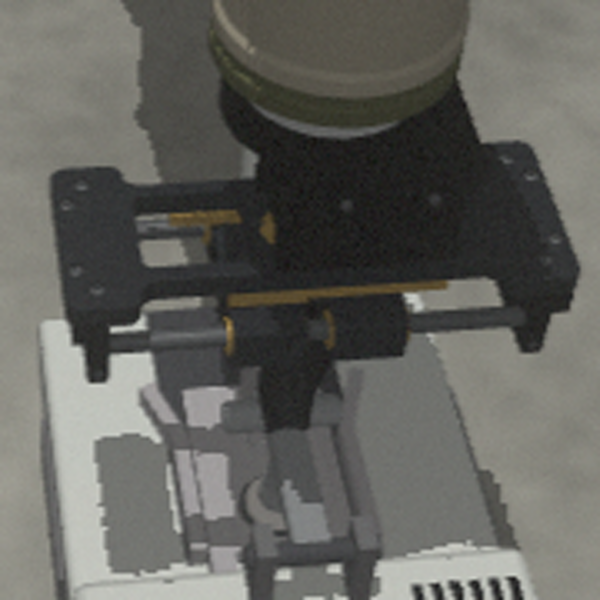

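It has stalled at a tip height of 0.112 m, exactly the predicted fully-down height. I retreat straight up and back, then check.

Request:
send_rows --pt "0 0 0 0 0 -0.003 1" --pt "0 0 0 0 0 -0.01 1" --pt "0 0 0 0 0 -0.03 1" --pt "0 0 0 0 0 -0.03 1" --pt "0 0 0 0 0 -0.03 1" --pt "0 0 0 -0.03 0 -0.02 1" --pt "0 0 0 -0.03 0 0 1" --pt "0 0 0 -0.03 0 0 1" --pt "0 0 0 0 0 0 1" --pt "0 0 0 0 0 0 1"

```text
time: 25.0
ee_pos: [0.4948, 0.0358, 0.2608]
eef_rot: [0.996, 0.085, 0.005, 0.003]
ft_force: [0.6, 0.3, 0.5]
width: 0.0003
```

```bash
python3 -c "
from h import *
from bench import camera,read_state
print(read_state()['ee_pos'],read_state()['ft_force'])
u=np.array([.9851,.1719]);v=np.array([-.1719,.9851])
for q in [0,.08,.16,.3]:
    x=619+35-71*np.cos(q);P=np.r_[x*u-52.1*v,50+55+71*np.sin(q)]/1000
    print(q,np.round((proj('scene',P)-[300,220])*5,1))
b,_=camera('scene')
cv2.imwrite('pics/p13.png',cv2.resize(b[220:340,300:460],(800,600),interpolation=cv2.INTER_CUBIC))"
```

```text
[0.49476765 0.03576069 0.26075227] [0.60206778 0.34296831 0.4613743 ]
0 [[419.9 321.8]]
0.08 [[421.7 309.8]]
0.16 [[423.8 299. ]]
0.3 [[428.1 283.2]]
```

View pics/p13.png

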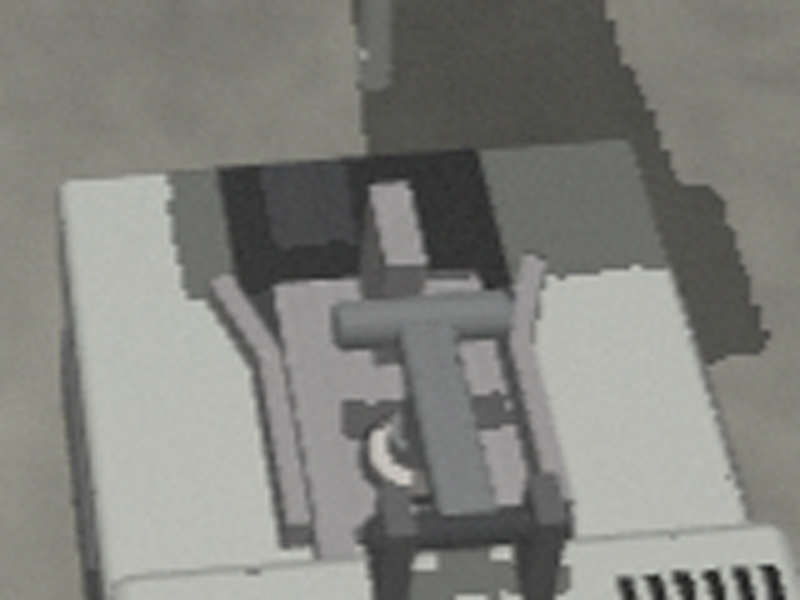

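The bar's centre is at crop (422,318); the prediction is (420,322) for 0 rad and (422,310) for 0.08 rad, so the arm is down. The holder's tail corner (275,285) and fin have not moved. I hand in.

```bash
python3 -c "
from bench import *
print(close_job())"
```

```text
the job is handed in; nothing more can be done
None
```

I slid the loaded holder home against the stops and lowered the press arm over the disc. The job was handed in at about 25 s of the 54 s allowed. The empty and green holders were never touched, and the empty one was still in place when last seen in the top view at 16.6 s.

**Holder:** The slide stopped dead at about 19 N against the stops. After I let go, its tail edge measured -91.4 mm (-92 expected) and the fin's rear end -87.4 mm (-88 expected), so it is home to within about 1 mm. Neither had moved in the last picture.

**Press arm:** It stalled at 11.7 N with the fingertips at 0.112 m, the predicted fully-down height. The last picture puts it at about 0.02 rad. That reading is only good to a few hundredths of a radian, against the 0.08 limit.

**What I could not see:**
- **Switch lever:** It was hidden behind the press arm, so I infer that it is pressed in from the holder being home. I have no direct reading of its angle.
- **Disc:** One sideways reading of the disc in the gripper was 2 mm off. The plate edges measured over the deck were within about 0.5 mm of the centreline, so I went by those.

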